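# Push the rivet box home in its roller lane

## Task

The box of rivets stands askew on the loading shelf of the roller lane: straighten it up in front of the lane, then push it down between the two yellow guide rails gently, without ramming the end stop, until it is fully home against it and the brass spring catch has come up behind it. The rails have just been painted and are still wet, so neither the box nor the robot may touch them. Only push the box along with the fingers, never lift or tip it, and leave the other things on the bench where they are.

Things in the scene. Friction and masses are not known exactly. Their poses are not given: they have to be found in the camera images.
- rack: Roller lane with loading shelf, aluminium and dark steel, fixed. Origin on the bench top below the middle of the lane's mouth; +x = the way the box goes (robot's left to right, about world -y), +y away from the robot, z up. Shelf and rollers form one level bed at z = 56 mm. Flat shelf without raised edges: x -222 to 0, y -95 to +66 mm. Lane: x 0 to 170, y -62 to +62 mm (124 mm wide), six free rollers.
- rail_near: Yellow guide rail on the robot's side of the lane, wet paint: upright plate 178 mm long, 4 mm thick, top 30 mm above the bed. Origin at bed height at the lane's mouth, mid thickness; it runs along its +x (the rack's +x). Its inner face is at y = -62 mm of the rack.
- rail_far: The same yellow rail on the far side of the lane, next to the tray; its inner face is at y = +62 mm of the rack.
- lane_stop (a point): The stop: point at bed height in the middle of the lane (x = 170 mm of the rack) at the face of two black rubber buffers on the end plate; the leading end of the box comes to rest here.
- catch (a joint): Brass spring leaf 20 mm wide in the middle of the lane's mouth, rising in the push direction from x = -12 mm to its tip at x = 13 mm of the rack, 6 mm above the bed. 0 rad = up; a box passing over presses it to about 0.25 rad (about 1 N); it springs up behind a box that is within 4 mm of the stop. Fingertips 10 mm or more above the bed pass over it.
- rivet_box: Low open pale plastic box of rivets, 152 mm long (its x), 108 mm wide (y), walls 34 mm high, heap to 65 mm, 0.22 to 0.45 kg. Origin: middle of its underside. Goes in lengthwise, either end first, 8 mm to spare each side. Starts on the shelf, turned up to 7 degrees, 18 to 33 mm off the lane's middle line, always towards the robot (rack -y). Friction about 0.6 on the shelf. Home: origin at rack x 94, y 0 mm.
- core_tray: Big grey steel tray heaped with lock cores, fixed, about 120 mm high (its two carrying handles 150 mm), beyond the rack's +y side: it leaves no room for fingers on that side of the box. On the box's other side (towards the robot) and behind it there is room.
- oil_can: Red oil can, 66 x 84 x 166 mm, stands on the bench beyond the stop end of the lane; bystander. Origin at the middle of its underside.
- pliers: Pliers with red handles, 52 x 182 x 12 mm, lying on the bench beyond the stop end of the lane, near the front edge; bystander. Origin at the middle of their underside.
- lock_core: Lock core with its key, 22 x 93 x 14 mm, lying on the bench at the robot's left beyond the loading shelf; bystander. Origin at the middle of its underside.
- black_key: Key with a black head, 25 x 61 x 9 mm, lying beyond the lock core; bystander. Origin at the middle of its underside.

How it is judged:
By the outcome, as a careful person would: the job done as asked, in the order asked, and still so for the second after the job is handed in, with the robot touching nothing.
It also fails if it takes over 61 s, if anything falls off the work surface, if the arm or the gripper's body presses on something with over 40 N, if the wrist force passes 120 N, or if a joint passes its speed limit or range.

## Robot

A 6-joint arm with a two-finger parallel gripper is mounted at the origin on a cart in front of the work surface, level with it; the furniture and walls round the work are solid. World frame = base frame: x ahead of the robot, y to its left, z up, the work surface at z = 0. Lengths are in m, angles in degrees, forces in N, time in s.
With the tool pointing down it reaches from about 0.35 to 0.975 m from the base axis. Payload 4.9 kg.
Tool frame: the origin (TCP) lies between the finger pads; the fingertips stand 17 mm ahead of it and the grasp point (between the pads) lies 2 mm behind it (tip_reach is the distance from the TCP to the fingertips, in m); z points along the fingers, x is the direction in which the jaws open and shut, and the axes are right-handed (so a half turn about z gives the same grasp; the last joint's range is limited). The gripper opens to 85 mm and grips with 20 to 120 N. Pads are 22 mm wide; open, the fingers measure 114 mm over their backs; the gripper's body (76 mm by 85 mm) begins 54 mm behind the grasp point. The pads swing forward as they close: fully open they stand 13 mm farther back than shut.
Start: joints at [-6.818, 3.019, 92.412, -0, 84.569, -6.818], TCP at [0.625, 0, 0.248] pointing down, gripper open.
Joint ranges: [-172.51, 172.51], [-57.92, 126.97], [3.15, 148.05], [-58.71, 238.71], [5.1, 150.11], [-179.66, 179.66]. Speed limits (degrees/s): [147.25, 147.25, 180, 180, 180, 180].

## Interface

Orientations are given as a 3x3 rotation matrix whose columns are the frame's x, y, z axes.
In Python, from workcell import get_obs, get_image, calibration, close_job, tip_reach gives the robot as it stands. The module is installed in compiled form; this text tells all that it offers.
- The arm moves only by the tool play_rows, never from a script. Its argument "series" is a list of rows, each a list of 3 entries, a list of its own where there are three numbers: the turn, a rotation vector about the tool's x, y, z in units of 5 degrees (1.0 is 5 degrees), then the shift along the tool's x, y, z in units of 40 mm (1.0 is 40 mm), then the closure, from -1 (fully open) to 1 (shut), so that 0 is half open. In form: [[[ax, ay, az], [x, y, z], jaw], ...]. A call has 1 to 12 rows; each row shifts and turns the commanded pose from where the row before left it, along the tool's axes as they then stand; what a row does not reach is not made up. A row lasts 1/12 s, in which the tool goes at most 41.7 mm and 7.16 degrees, less where a joint would pass 70% of its speed; a pose out of reach is approached as far as the arm can. A call is refused whole if a number of a shift passes 1 or a number of a turn 1, either way. A call with a gripper value outside its range is refused whole. The fingers move at their own pace and stop on an object; the grip force is fixed at half the most. Time passes only in rows, so rows that do not move let the fingers close. It gives the time, the measured TCP pose, the force and the opening at its end, in the units of the state.
- get_obs(): the state, without advancing time (a new reading comes with each control period).
- get_image(name): name is "scene" or "side" or "wrist"; returns (picture, depth): 420x560x3 uint8, red, green, blue; 420x560 float32, m along the optical axis (not along the pixel's ray), 0 where there is no reading.
- calibration(name): a dict with "K" (3x3 intrinsics, pixels), "cam_to_world" (4x4, takes a point from camera to world coordinates). Camera axes: x right, y up, looking along -z (the intrinsics and any distortion apply to the point x, -y, -z); pixel columns grow to the right and rows downward; lengths in m; the calibration is good to about 2 mm. A picture is of the moment at which its call begins: read the wrist's pose just before it. calibration takes no time and is no camera call; for the wrist camera it gives the pose at the moment of the call.
- close_job(): hands the job in, once; it reports no verdict.
The state is a dict: "time": time; "joint_positions": joint angles; "qd": joint speeds; "effort": joint torques, N m; "eef_pos": TCP position; "tool_rot": TCP orientation; "contact_force": force on the tool from outside, world axes, zero at the start; "moment": the same for the moment, N m; "gripper_width": finger opening in m.
Only numpy, scipy, OpenCV 4.12 (cv2) and the standard library are available. Lean on these libraries where they do the work, as an engineer would, in place of code of your own. Each camera call takes 0.05 s, during which the arm holds its last target.

## Working session

There is one attempt and no reset: what is moved stays moved. The work goes in short steps, Python scripts to look and compute and a tool call to move; the robot and the scene stay as the last step left them, time stands still between calls to the robot, and variables do not carry over. Pictures are saved under pics/ and viewed, and the job is handed in when it is done.

Besides the shell and the picture viewer there is one more tool, called after "Call:" by a JSON object that holds its "op" and its "data". play_rows: Moves the arm, as the interface text tells. Its arguments: {"type":"object","properties":{"series":{"type":"array","items":{"type":"array"}}},"required":["series"]}

```bash
mkdir -p pics; python3 - <<'E'
from workcell import *
import cv2
o=get_obs();print(o)
for n in ["scene","side","wrist"]:
    im,d=get_image(n);cv2.imwrite(f"pics/{n}0.png",im[:,:,::-1]);c=calibration(n);print(n,c)
    import numpy as np; np.savez(f"pics/{n}0.npz",im=im,d=d,K=c["K"],T=c["cam_to_world"])
E
```

```text
{'time': 0.0, 'joint_positions': array([-6.81874909e+00,  3.05767063e+00,  9.24937401e+01,  2.25304151e-03,
        8.45666239e+01, -6.81721184e+00]), 'qd': array([-0.01152577,  0.01647211,  0.06030408,  0.11153917, -0.0843716 ,
       -0.01614928]), 'effort': array([ 2.70554956e-04, -3.93670499e+01, -3.70175600e+01, -1.62778279e-04,
        6.93513779e-03, -6.06393527e-06]), 'eef_pos': array([6.24410970e-01, 7.51841384e-05, 2.47041330e-01]), 'tool_rot': array([[ 9.99997917e-01, -3.08830509e-05, -2.04087026e-03],
       [-3.03046044e-05, -9.99999959e-01,  2.83461587e-04],
       [-2.04087893e-03, -2.83399149e-04, -9.99997877e-01]]), 'contact_force': array([-0.15116454, -0.04541442, -0.21002094]), 'moment': array([ 0.00057036, -0.00813818,  0.00711057]), 'gripper_width': 0.0854761651834917}
scene {'K': array([[487.05205239,   0.        , 281.11153679],
       [  0.        , 487.05205239, 212.45541645],
       [  0.        ,   0.        ,   1.        ]]), 'cam_to_world': array([[-0.91869525, -0.2543841 ,  0.30213865,  0.8526821 ],
       [ 0.39463591, -0.62252432,  0.67581504,  0.86393
[... 382 characters left out ...]
0.75930397,  0.52092309, -0.38999566, -0.35859802],
       [-0.01438307,  0.58573341,  0.81037615,  0.98928703],
       [ 0.        ,  0.        ,  0.        ,  1.        ]])}
wrist {'K': array([[319.62368263,   0.        , 283.03774301],
       [  0.        , 319.62368263, 207.30764954],
       [  0.        ,   0.        ,   1.        ]]), 'cam_to_world': array([[ 9.99999324e-01, -6.04937447e-04,  9.92729190e-04,
         6.25227886e-01],
       [ 2.73796784e-04,  9.52477868e-01,  3.04607676e-01,
         7.73134547e-02],
       [-1.12982117e-03, -3.04607198e-01,  9.52477390e-01,
         3.73031252e-01],
       [ 0.00000000e+00,  0.00000000e+00,  0.00000000e+00,
         1.00000000e+00]])}
```

View pics/scene0.png

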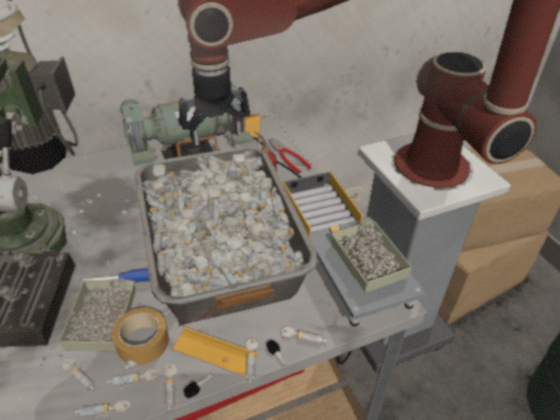

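View pics/side0.png

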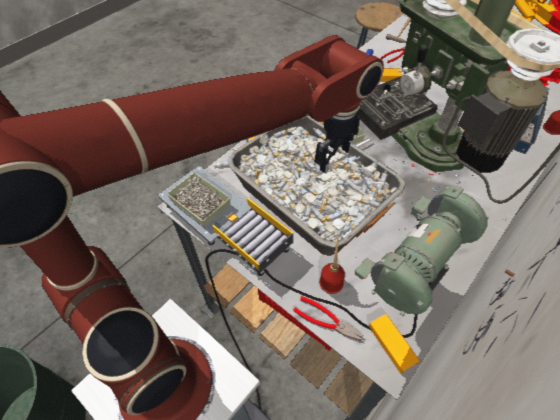

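View pics/wrist0.png

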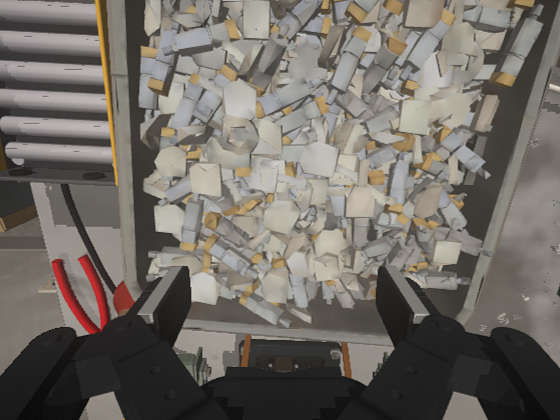

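The scene view shows the shelf and box at about (370,255) and the rails at about (320,200). The side view shows the box at (200,197), the rails at (240,235) and the can at (332,275). I'll zoom in on both.

```bash
cat > h.py <<'E'
import numpy as np,cv2
def load(n):
    z=np.load(f"pics/{n}.npz");return z["im"],z["d"],z["K"],z["T"]
def cloud(d,K,T):
    v,u=np.mgrid[0:d.shape[0],0:d.shape[1]]
    P=np.stack([(u-K[0,2])/K[0,0]*d,-(v-K[1,2])/K[1,1]*d,-d],-1)
    return P@T[:3,:3].T+T[:3,3]
def onplane(px,K,T,z):
    px=np.atleast_2d(np.asarray(px,float))
    r=np.stack([(px[:,0]-K[0,2])/K[0,0],-(px[:,1]-K[1,2])/K[1,1],-np.ones(len(px))],-1)@T[:3,:3].T
    s=(z-T[2,3])/r[:,2];return T[:3,3]+r*s[:,None]
def proj(P,K,T):
    p=(np.atleast_2d(P)-T[:3,3])@T[:3,:3]
    return np.stack([K[0,0]*p[:,0]/-p[:,2]+K[0,2],K[1,1]*-p[:,1]/-p[:,2]+K[1,2]],-1)
def snap(n,tag):
    from workcell import get_image,calibration
    c=calibration(n);im,d=get_image(n)
    np.savez(f"pics/{tag}.npz",im=im,d=d,K=c["K"],T=c["cam_to_world"]);cv2.imwrite(f"pics/{tag}.png",im[:,:,::-1])
    return im,d,c["K"],c["cam_to_world"]
E
python3 - <<'E'
from h import *
for n,(a,b,c,e) in {"scene0":(270,160,430,330),"side0":(145,150,305,290)}.items():
    im,d,K,T=load(n); cv2.imwrite(f"pics/{n}z.png",cv2.resize(im[b:e,a:c,::-1],None,fx=3.5 if n=="scene0" else 4.2,fy=3.5 if n=="scene0" else 4.2,interpolation=cv2.INTER_CUBIC))
    P=cloud(d,K,T)
    hsv=cv2.cvtColor(im,cv2.COLOR_RGB2HSV)
    y=(hsv[...,0]>17)&(hsv[...,0]<30)&(hsv[...,1]>170)&(hsv[...,2]>120)
    nn,l,st,ce=cv2.connectedComponentsWithStats(y.astype(np.uint8))
    for i in range(1,nn):
        if st[i,4]>25:
            Q=P[l==i];Q=Q[np.isfinite(Q).all(1)]
            print(n,st[i],Q.min(0).round(3),Q.max(0).round(3),Q.mean(0).round(3))
E
```

```text
scene0 [202 336  25  12  73] [ 0.731  0.305 -0.001] [0.853 0.864 0.832] [0.754 0.332 0.015]
scene0 [225 345  21  10  45] [ 0.702  0.345 -0.   ] [0.735 0.371 0.01 ] [0.718 0.358 0.003]
side0 [515   0  40  24 609] [ 0.015 -0.359  0.004] [2.263 0.06  0.989] [ 2.115 -0.042  0.039]
side0 [381  69  21  13 184] [ 0.015 -0.359 -0.001] [1.354 0.249 0.989] [1.307 0.21  0.03 ]
side0 [248 199  44  35 265] [ 0.015 -0.359  0.055] [0.478 0.182 0.989] [0.47  0.094 0.08 ]
side0 [213 226  46  42 243] [ 0.015 -0.359  0.038] [0.363 0.19  0.989] [0.344 0.099 0.079]
side0 [ 370  315   50   58 1257] [ 0.015 -0.415  0.003] [ 0.462 -0.28   0.989] [ 0.414 -0.349  0.029]
```

View pics/scene0z.png

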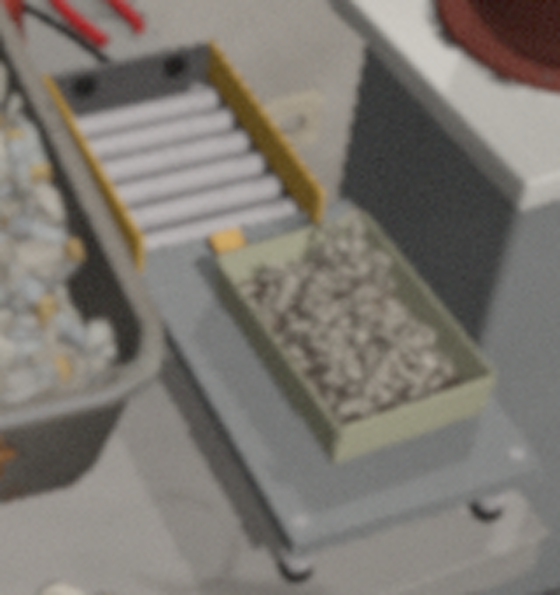

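View pics/side0z.png

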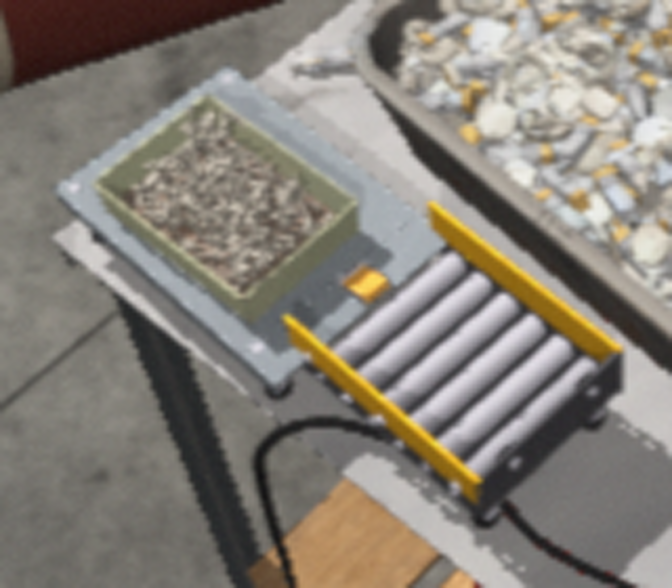

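Call:
{"op": "play_rows", "data": {"series": [[[0,0,0],[-0.5,-0.6,-0.1],-1],[[0,0,0],[-0.5,-0.6,-0.1],-1],[[0,0,0],[-0.5,-0.6,-0.1],-1],[[0,0,0],[-0.5,-0.6,-0.1],-1],[[0,0,0],[-0.5,-0.6,-0.1],-1],[[0,0,0],[-0.5,-0.6,-0.1],-1],[[0,0,0],[-0.5,-0.6,-0.1],-1],[[0,0,0],[-0.5,-0.6,-0.1],-1],[[0,0,0],[-0.5,-0.6,-0.1],-1],[[0,0,0],[-0.5,-0.6,-0.1],-1],[[0,0,0],[-0.4,-0.2,0],-1],[[0,0,0],[0,0,0],-1]]}}

```text
time: 1.15
eef_pos: [0.4068, 0.2497, 0.2885]
tool_rot: [[1.0, 0.004, -0.0], [0.004, -1.0, 0.001], [-0.0, -0.001, -1.0]]
contact_force: [0.5, -0.5, -0.3]
gripper_width: 0.0856
```

```bash
python3 - <<'E'
from h import *
from workcell import get_obs
print(get_obs()["eef_pos"],get_obs()["time"])
im,d,K,T=snap("wrist","w1")
cv2.imwrite("pics/w1z.png",cv2.resize(im[:,:,::-1],None,fx=1.42,fy=1.42,interpolation=cv2.INTER_CUBIC))
print(T.round(4))
E
```

```text
[0.40677716 0.24969977 0.28847131] 1.15
[[ 1.000e+00 -4.100e-03 -1.500e-03  4.070e-01]
 [ 4.400e-03  9.526e-01  3.040e-01  3.269e-01]
 [ 2.000e-04 -3.041e-01  9.527e-01  4.142e-01]
 [ 0.000e+00  0.000e+00  0.000e+00  1.000e+00]]
```

View pics/w1z.png

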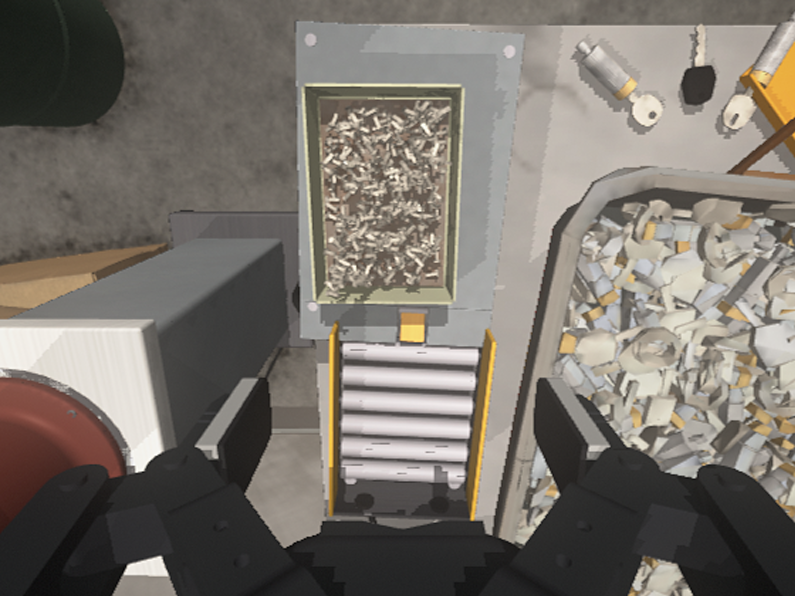

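The wrist view in 795-px coordinates shows:
- box rim corners near (305,87), (464,87), (452,303) and (314,303)
- catch at (412,327)
- rail mouths at about (334,330) and (490,330)
- core and keys at top right

Next I'll measure these.

```bash
cat > meas.py <<'E'
import sys
from h import *
tag=sys.argv[1]
im,d,K,T=load(tag);P=cloud(d,K,T);hsv=cv2.cvtColor(im,cv2.COLOR_RGB2HSV)
y=(hsv[...,0]>15)&(hsv[...,0]<30)&(hsv[...,1]>150)&(P[...,2]>.04)&(P[...,0]<.49)&(P[...,0]>.3)&(P[...,2]<.1)
n,l,st,ce=cv2.connectedComponentsWithStats(y.astype(np.uint8))
for i in range(1,n):
    if st[i,4]>40:
        Q=P[l==i];t=Q[Q[:,2]>.0835]
        print("yellow",st[i],Q.min(0).round(4),Q.max(0).round(4))
        if len(t)>20:
            a=np.polyfit(t[:,1],t[:,0],1);yy=t[:,1]
            print("  top line slope",a[0].round(4),"x at y.18",np.polyval(a,.18).round(4),"x at y.03",np.polyval(a,.03).round(4),"range x resid",(t[:,0]-np.polyval(a,yy)).min().round(4),(t[:,0]-np.polyval(a,yy)).max().round(4),"y",yy.min().round(4),yy.max().round(4),"z",np.percentile(t[:,2],[5,50,95]).round(4))
# box rim : pale greenish at z .09
h=hsv
b=(h[...,0]>22)&(h[...,0]<45)&(h[...,1]>40)&(h[...,1]<150)&(P[...,2]>.057)&(P[...,2]<.1)&(P[...,0]>.28)&(P[...,0]<.5)
n,l,st,ce=cv2.connectedComponentsWithStats(b.astype(np.uint8))
i=1+np.argmax(st[1:,4]);print("box comp",st[i])
pts=np.argwhere((l==i)&(P[...,2]>.085))[:,::-1]
print(len(pts),"z pct",np.percentile(P[(l==i)][:,2],[5,50,95]).round(4))
W=onplane(pts,K,T,.09)[:,:2].astype(np.float32)
r=cv2.minAreaRect(W*1000);print("minAreaRect mm",r)
c=cv2.boxPoints(r);print(c.round(1))
E
python3 meas.py w1
```

```text
yellow [232 227   6 136 425] [0.3434 0.0161 0.0602] [0.3544 0.1898 0.0881]
  top line slope 0.0468 x at y.18 0.3521 x at y.03 0.3451 range x resid -0.0018 0.002 y 0.0161 0.1893 z [0.0848 0.0859 0.0872]
yellow [330 232  19 135 407] [0.47   0.0069 0.0564] [0.4806 0.1837 0.0878]
  top line slope 0.0486 x at y.18 0.4794 x at y.03 0.4721 range x resid -0.0015 0.0017 y 0.0069 0.1836 z [0.084  0.0858 0.0871]
box comp [ 213   59  114  155 4738]
1485 z pct [0.0585 0.0781 0.0906]
minAreaRect mm ((394.1121826171875, 292.3324890136719), (151.2746124267578, 106.16790008544922), 89.94535827636719)
[[341.  216.7]
 [447.1 216.6]
 [447.3 367.9]
 [341.1 368. ]]
```

```bash
python3 - <<'E'
from h import *
from workcell import tip_reach
try: print(tip_reach())
except Exception as e: print(tip_reach)
im,d,K,T=load("w1");P=cloud(d,K,T)
m=(d>0)&(P[...,2]>.2)
for s,n in((P[...,0]<.407,"L"),(P[...,0]>.407,"R")):
    Q=P[m&s];print(n,Q[:,2].min(),Q[Q[:,2]<Q[:,2].min()+.01].min(0).round(4),Q[Q[:,2]<Q[:,2].min()+.01].max(0).round(4))
E
```

```text
0.017
L 0.2843849245457958 [0.352  0.2376 0.2844] [0.3653 0.2607 0.2944]
R 0.284168798293177 [0.4496 0.2382 0.2842] [0.4631 0.2607 0.2942]
```

Call:
{"op": "play_rows", "data": {"series": [[[0,0,0],[-0.5,-0.23,0],-1],[[0,0,0],[-0.5,-0.23,0],-1],[[0,0,0],[-0.5,-0.23,0],-1],[[0,0,0],[-0.5,-0.23,0],-1],[[0,0,0],[-0.5,-0.23,0],-1],[[0,0,1],[0,0,0],-1],[[0,0,1],[0,0,0],-1],[[0,0,1],[0,0,0],-1],[[0,0,1],[0,0,0],-1],[[0,0,1],[0,0,0],-1],[[0,0,1],[0,0,0],-1],[[0,0,1],[0,0,0],-1]]}}

```text
time: 2.2
eef_pos: [0.3099, 0.2933, 0.2879]
tool_rot: [[0.816, -0.578, -0.0], [-0.578, -0.816, -0.001], [0.0, 0.001, -1.0]]
contact_force: [0.4, -0.3, 0.0]
gripper_width: 0.0855
```

Call:
{"op": "play_rows", "data": {"series": [[[0,0,1],[0,0,0],-1],[[0,0,1],[0,0,0],-1],[[0,0,1],[0,0,0],-1],[[0,0,1],[0,0,0],-1],[[0,0,1],[0,0,0],-1],[[0,0,1],[0,0,0],-1],[[0,0,1],[0,0,0],-1],[[0,0,1],[0,0,0],-1],[[0,0,1],[0,0,0],-1],[[0,0,1],[0,0,0],-1],[[0,0,1],[0,0,0],-1],[[0,0,0.6],[0,0,0],-1]]}}

```text
time: 3.2
eef_pos: [0.31, 0.2933, 0.2879]
tool_rot: [[-0.058, -0.998, -0.0], [-0.998, 0.058, -0.001], [0.001, 0.0, -1.0]]
contact_force: [-0.2, 0.7, 0.3]
gripper_width: 0.0856
```

Call:
{"op": "play_rows", "data": {"series": [[[0,0,0],[0,0,0],-1]]}}

```text
time: 3.28
eef_pos: [0.3099, 0.2934, 0.2879]
tool_rot: [[-0.055, -0.999, -0.0], [-0.999, 0.055, -0.001], [0.001, 0.0, -1.0]]
contact_force: [0.3, -0.1, -0.0]
gripper_width: 0.0856
```

Call:
{"op": "play_rows", "data": {"series": [[[0,0,-0.08],[0,0,0.7],-1],[[0,0,0],[0,0,0.7],-1],[[0,0,0],[0,0,0.7],-1],[[0,0,0],[0,0,0.7],-1],[[0,0,0],[0,0,0.7],-1],[[0,0,0],[0,0,0.7],-1],[[0,0,0],[0,0,0.6],-1],[[0,0,0],[0,0,0.3],-1],[[0,0,0],[0,0,0.2],-1],[[0,0,0],[0,0,0],-1]]}}

```text
time: 4.12
eef_pos: [0.3083, 0.2929, 0.0743]
tool_rot: [[-0.045, -0.999, -0.003], [-0.999, 0.045, -0.002], [0.003, 0.003, -1.0]]
contact_force: [-0.4, -0.4, -0.0]
gripper_width: 0.0851
```

```bash
python3 - <<'E'
from h import *
from workcell import get_obs
o=get_obs();print(o["eef_pos"],o["tool_rot"].round(4))
im,d,K,T=snap("wrist","w2")
im,d,K,T=snap("side","s2")
cv2.imwrite("pics/s2z.png",cv2.resize(im[100:310,100:380,::-1],None,fx=2.8,fy=2.8,interpolation=cv2.INTER_CUBIC))
E
```

```text
[0.30825804 0.29286749 0.07426554] [[-0.0453 -0.999  -0.0033]
 [-0.999   0.0453 -0.0024]
 [ 0.0025  0.0032 -1.    ]]
```

View pics/w2.png

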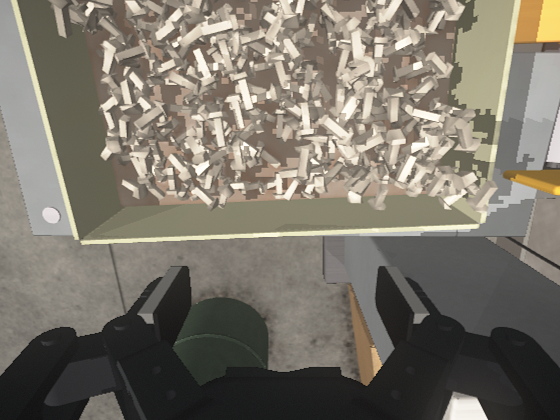

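View pics/s2z.png

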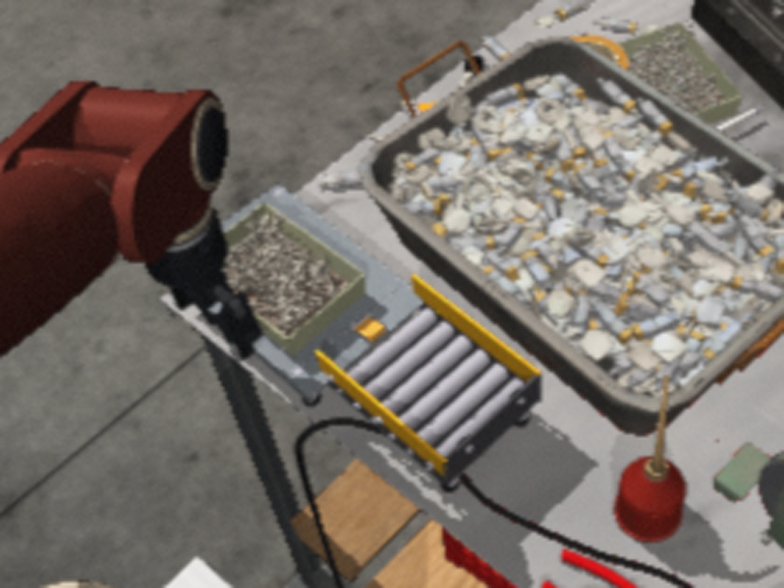

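The wrist view shows the box's near edge from (80,240) to (480,225), 2° off the finger line, with the fingers clear in front of it. I'll push slowly now.

Call:
{"op": "play_rows", "data": {"series": [[[0,0,0],[0,-0.1,0],-1],[[0,0,0],[0,-0.1,0],-1],[[0,0,0],[0,-0.1,0],-1],[[0,0,0],[0,-0.1,0],-1],[[0,0,0],[0,-0.08,0],-1],[[0,0,0],[0,-0.08,0],-1],[[0,0,0],[0,-0.08,0],-1],[[0,0,0],[0,-0.08,0],-1],[[0,0,0],[0,-0.08,0],-1],[[0,0,0],[0,-0.08,0],-1],[[0,0,0],[0,-0.08,0],-1],[[0,0,0],[0,-0.06,0],-1]]}}

```text
time: 5.22
eef_pos: [0.35, 0.2921, 0.0762]
tool_rot: [[-0.045, -0.999, -0.0], [-0.999, 0.045, -0.0], [0.0, 0.0, -1.0]]
contact_force: [-1.2, -0.3, 1.7]
gripper_width: 0.0854
```

```bash
python3 - <<'E'
from h import *
from workcell import get_obs
o=get_obs();print(o["eef_pos"],o["tool_rot"].round(4),o["contact_force"])
im,d,K,T=snap("wrist","w3")
E
```

```text
[0.35003568 0.29206043 0.07622631] [[-4.54e-02 -9.99e-01 -1.00e-04]
 [-9.99e-01  4.54e-02 -2.00e-04]
 [ 2.00e-04  1.00e-04 -1.00e+00]] [-1.15252046 -0.29846672  1.66069261]
```

View pics/w3.png

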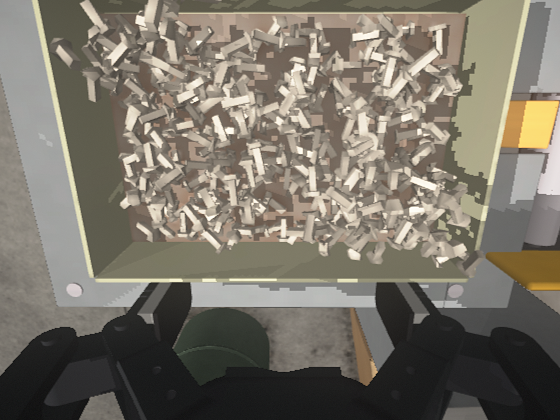

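The near edge is now level at row 280–282, so the box is in line with the fingers. I'll compute the remaining offset.

```bash
cat >> h.py <<'E'
O=np.array([.4161,.1875]);EX=np.array([-.0476,-.9989]);EY=np.array([.9989,-.0476])
def rack(p): q=np.atleast_2d(p)[:,:2]-O;return np.stack([q@EX,q@EY],-1)*1000
E
python3 - <<'E'
from h import *
im,d,K,T=load("w3")
print(rack(onplane([[95,280],[280,281],[470,280],[484,252]],K,T,.09)).round(1), rack([.35,.2921]))
# catch centre and rail yellow points in this view
P=cloud(d,K,T);h=cv2.cvtColor(im,cv2.COLOR_RGB2HSV);y=(h[...,0]>15)&(h[...,0]<30)&(h[...,1]>180)
n,l,st,ce=cv2.connectedComponentsWithStats(y.astype(np.uint8))
for i in range(1,n):
    if st[i,4]>60: Q=P[l==i];R=rack(Q);print(st[i],R.min(0).round(1),R.max(0).round(1),np.median(Q[:,2]).round(4))
E
```

```text
[[-175.2  -58.6]
 [-101.9  -58.9]
 [ -26.6  -58.3]
 [ -23.4  -46.1]] [[-101.33858  -71.00625]]
[528 282  32   8 194] [  1.  -65.6] [ 14.8 -61.9] 0.0858
```

Call:
{"op": "play_rows", "data": {"series": [[[0,0,0],[0,-0.06,0],-1],[[0,0,0],[0,-0.05,0],-1],[[0,0,0],[0,0,0],-1],[[0,0,0],[0,0,0],-1],[[0,0,0],[0,0.2,0],-1],[[0,0,0],[0,0.5,0],-1],[[0,0,0],[0,0.3,-0.4],-1],[[0,0,0],[0,0,-0.9],-1],[[0,0,0],[0,0,-0.9],-1],[[0,0,0],[0,0,-0.9],-1],[[0,0,0],[0,0,-0.9],-1],[[0,0,0],[0,0,-0.9],-1]]}}

```text
time: 6.27
eef_pos: [0.3133, 0.2936, 0.274]
tool_rot: [[-0.045, -0.999, 0.001], [-0.999, 0.045, 0.0], [-0.0, -0.001, -1.0]]
contact_force: [1.2, 1.1, 0.2]
gripper_width: 0.0853
```

Call:
{"op": "play_rows", "data": {"series": [[[0,0,-1],[0,0,-0.3],-0.3],[[0,0,-1],[0,0,0],-0.3],[[0,0,-1],[0,0,0],-0.3],[[0,0,-1],[0,0,0],-0.3],[[0,0,-1],[0,0,0],-0.3],[[0,0,-1],[0,0,0],-0.3],[[0,0,-1],[0,0,0],-0.3],[[0,0,-1],[0,0,0],-0.3],[[0,0,-1],[0,0,0],-0.3],[[0,0,-1],[0,0,0],-0.3],[[0,0,-1],[0,0,0],-0.3],[[0,0,-1],[0,0,0],-0.3]]}}

```text
time: 7.27
eef_pos: [0.3137, 0.2937, 0.2841]
tool_rot: [[0.845, -0.535, 0.0], [-0.535, -0.845, 0.0], [0.0, -0.0, -1.0]]
contact_force: [-0.7, -0.1, -0.8]
gripper_width: 0.0556
```

Call:
{"op": "play_rows", "data": {"series": [[[0,0,-1],[0,0,0],-0.3],[[0,0,-1],[0,0,0],-0.3],[[0,0,-1],[0,0,0],-0.3],[[0,0,-1],[0,0,0],-0.3],[[0,0,-1],[0,0,0],-0.3],[[0,0,-1],[0,0,0],-0.3],[[0,0,0],[0.5,0,0],-0.3],[[0,0,0],[0.5,0,0],-0.3],[[0,0,0],[0.5,0,0],-0.3],[[0,0,0],[0.5,0,0],-0.3],[[0,0,0],[0,0,0],-0.3]]}}

```text
time: 8.18
eef_pos: [0.3958, 0.2897, 0.2839]
tool_rot: [[0.999, -0.047, 0.001], [-0.047, -0.999, -0.001], [0.001, 0.001, -1.0]]
contact_force: [-0.3, -0.7, 0.6]
gripper_width: 0.0556
```

```bash
python3 - <<'E'
from h import *
from workcell import get_obs
o=get_obs();print(o["eef_pos"],o["tool_rot"].round(4),o["gripper_width"],o["time"])
im,d,K,T=snap("wrist","w4")
E
python3 meas.py w4
```

```text
[0.39584803 0.28969455 0.28392993] [[ 9.989e-01 -4.720e-02  6.000e-04]
 [-4.720e-02 -9.989e-01 -6.000e-04]
 [ 6.000e-04  6.000e-04 -1.000e+00]] 0.055553820829426205 8.1833
yellow [247 260   8 107 308] [0.345  0.0516 0.0582] [0.3543 0.1901 0.0889]
  top line slope 0.0478 x at y.18 0.3523 x at y.03 0.3451 range x resid -0.0021 0.0018 y 0.0541 0.1893 z [0.0848 0.086  0.0872]
yellow [346 337   9  35 141] [0.4706 0.0135 0.0548] [0.4747 0.0836 0.0869]
box comp [ 252  107  111  145 3891]
1259 z pct [0.0583 0.0783 0.0907]
minAreaRect mm ((419.8455505371094, 288.52435302734375), (151.0787353515625, 106.07647705078125), 87.41145324707031)
[[363.4 215.5]
 [469.4 210.7]
 [476.2 361.6]
 [370.3 366.4]]
```

View pics/w4.png

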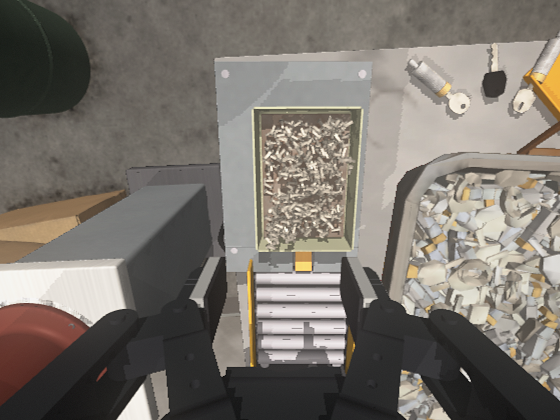

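Call:
{"op": "play_rows", "data": {"series": [[[0,0,0],[0.15,-0.67,0],-0.3],[[0,0,0],[0.15,-0.67,0],-0.3],[[0,0,0],[0.15,-0.67,0],-0.3],[[0,0,0],[0.15,-0.67,0],-0.3],[[0,0,0],[0,0,0.2],-0.3],[[0,0,0],[0,0,0.6],-0.3],[[0,0,0],[0,0,0.6],-0.3],[[0,0,0],[0,0,0.6],-0.3],[[0,0,0],[0,0,0.6],-0.3],[[0,0,0],[0,0,0.6],-0.3],[[0,0,0],[0,0,0.6],-0.3],[[0,0,0],[0,0,0],-0.3]]}}

```text
time: 9.23
eef_pos: [0.4187, 0.3934, 0.1262]
tool_rot: [[0.999, -0.045, -0.009], [-0.045, -0.999, -0.006], [-0.009, 0.007, -1.0]]
contact_force: [-0.9, -1.3, -1.6]
gripper_width: 0.0555
```

```bash
python3 - <<'E'
from h import *
from workcell import get_obs
im,d,K,T=load("w4");P=cloud(d,K,T);m=(d>0)&(P[...,2]>.2);Q=P[m];i=Q[:,2]<Q[:,2].min()+.01
print("tip ahead",.2839-Q[:,2].min()); R=rack(Q[i]);print(R.min(0),R.max(0))
o=get_obs();print(o["eef_pos"],rack(o["eef_pos"]),o["tool_rot"].round(4),o["time"])
E
```

```text
tip ahead 0.013295340563729885
[-112.05150365  -63.93012092] [-88.9252735   16.44267869]
[0.41872634 0.39342004 0.12624661] [[-205.81853943   -7.17834166]] [[ 0.9989 -0.045  -0.0088]
 [-0.045  -0.999  -0.0065]
 [-0.0085  0.0069 -0.9999]] 9.2333
```

Call:
{"op": "play_rows", "data": {"series": [[[0,0,0],[0,0,0.4],-0.3],[[0,0,0],[0,0,0.4],-0.3],[[0,0,0],[0,0,0.1],-0.3],[[0,0,0],[0,0,0],-0.3],[[0,0,0],[0,0,0],-0.3]]}}

```text
time: 9.65
eef_pos: [0.423, 0.3964, 0.0975]
tool_rot: [[0.999, -0.045, 0.001], [-0.045, -0.999, 0.001], [0.001, -0.001, -1.0]]
contact_force: [-0.1, 0.1, -0.4]
gripper_width: 0.0555
```

```bash
python3 - <<'E'
from h import *
from workcell import get_obs
o=get_obs();print(o["eef_pos"],rack(o["eef_pos"]),o["tool_rot"].round(4),o["time"])
E
```

```text
[0.42305    0.39635778 0.0975452 ] [[-208.9588528    -2.99927848]] [[ 9.99e-01 -4.52e-02  9.00e-04]
 [-4.52e-02 -9.99e-01  6.00e-04]
 [ 9.00e-04 -7.00e-04 -1.00e+00]] 9.65
```

Call:
{"op": "play_rows", "data": {"series": [[[0,0,0.03],[0.05,0,0.38],-0.3],[[0,0,0],[0,0,0],-0.3],[[0,0,0],[0,0.1,0],-0.3],[[0,0,0],[0,0.1,0],-0.3],[[0,0,0],[0,0.1,0],-0.3],[[0,0,0],[0,0.08,0],-0.3],[[0,0,0],[0,0.08,0],-0.3],[[0,0,0],[0,0.08,0],-0.3],[[0,0,0],[0,0.08,0],-0.3],[[0,0,0],[0,0.08,0],-0.3],[[0,0,0],[0,0.08,0],-0.3],[[0,0,0],[0,0.08,0],-0.3]]}}

```text
time: 10.65
eef_pos: [0.4235, 0.3618, 0.0816]
tool_rot: [[0.999, -0.048, 0.001], [-0.048, -0.999, 0.001], [0.001, -0.001, -1.0]]
contact_force: [0.4, 1.9, 1.5]
gripper_width: 0.0555
```

```bash
python3 - <<'E'
from h import *
from workcell import get_obs
o=get_obs();print(o["eef_pos"],rack(o["eef_pos"]),o["tool_rot"].round(4),o["time"],o["contact_force"])
im,d,K,T=snap("side","s5")
cv2.imwrite("pics/s5z.png",cv2.resize(im[130:290,130:330,::-1],None,fx=3.7,fy=3.7,interpolation=cv2.INTER_CUBIC))
E
```

```text
[0.42354673 0.36178693 0.08156259] [[-174.44967628   -0.85752402]] [[ 9.989e-01 -4.790e-02  7.000e-04]
 [-4.790e-02 -9.989e-01  9.000e-04]
 [ 7.000e-04 -1.000e-03 -1.000e+00]] 10.65 [0.41687021 1.88651039 1.48207647]
```

View pics/s5z.png

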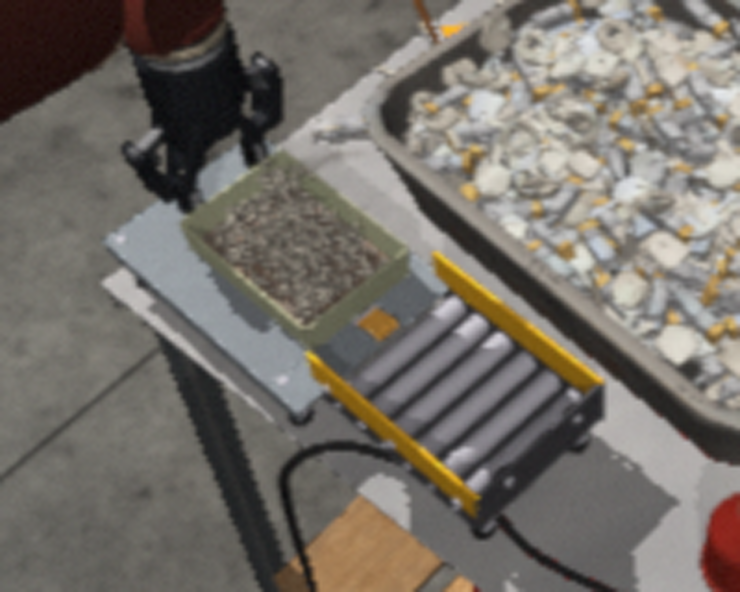

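```bash
cat > boxm.py <<'E'
import sys
from h import *
im,d,K,T=load(sys.argv[1]);P=cloud(d,K,T);h=cv2.cvtColor(im,cv2.COLOR_RGB2HSV)
b=(h[...,0]>20)&(h[...,0]<45)&(h[...,1]>40)&(h[...,1]<170)&(P[...,2]>.084)&(P[...,2]<.097)&(P[...,0]>.28)&(P[...,0]<.5)&(P[...,1]<.42)
Rk=rack(P.reshape(-1,3)).reshape(P.shape[:2]+(2,))
pts=np.argwhere(b)[:,::-1];W=rack(onplane(pts,K,T,.09)).astype(np.float32)
ok=(abs(W[:,1])<75)&(W[:,0]>-200)&(W[:,0]<185);W=W[ok]
r=cv2.minAreaRect(W);print("box rect rack",r)
y=(h[...,0]>15)&(h[...,0]<30)&(h[...,1]>150)&(P[...,2]>.08)&(P[...,2]<.092)
for lo,hi in((-75,-55),(55,75)):
    q=Rk[y&(Rk[...,1]>lo)&(Rk[...,1]<hi)&(Rk[...,0]>-10)&(Rk[...,0]<185)]
    if len(q)>9: a=np.polyfit(q[:,0],q[:,1],1);print("rail y at 0,170",np.polyval(a,[0,170]).round(1),"x",q[:,0].min().round(1),q[:,0].max().round(1))
E
python3 boxm.py s5; python3 boxm.py w4
```

```text
box rect rack ((-0.316497802734375, -0.4691162109375), (128.4506378173828, 332.65283203125), 89.75669860839844)
rail y at 0,170 [-65.5 -65.6] x -1.7 176.5
rail y at 0,170 [62.  61.8] x 1.8 173.7
box rect rack ((-54.1356201171875, -6.110889434814453), (116.13336181640625, 245.88426208496094), 89.47518157958984)
rail y at 0,170 [-63.4 -63.3] x 0.8 139.0
rail y at 0,170 [67.4 60.2] x 101.1 115.2
```

```bash
python3 - <<'E'
from h import *
im,d,K,T=load("s5");P=cloud(d,K,T)
h=cv2.cvtColor(im,cv2.COLOR_RGB2HSV)
p=proj(np.r_[[[*(O+EX*x+EY*y),.09] for x,y in((-11,-54),(-11,54),(-163,-54),(-163,54))]],K,T);print(p.round(1))
for u,v in p.round().astype(int): print(h[v,u],im[v,u])
o=im.copy()
big=cv2.resize(o[140:250,150:260,::-1],None,fx=5.4,fy=5.4,interpolation=cv2.INTER_NEAREST)
for u,v in p: cv2.circle(big,(int((u-150+.5)*5.4),int((v-140+.5)*5.4)),4,(0,0,255),1)
cv2.imwrite("pics/s5c.png",big)
E
```

```text
[[ 1355.4  -408.1]
 [  694.   -333.4]
 [-1100.8  -297.6]
 [  -82.2  -329.4]]Traceback (most recent call last):
  File "<stdin>", line 5, in <module>
IndexError: index 1355 is out of bounds for axis 1 with size 560
```

Units slip: I mixed mm and m. Fixing that.

```bash
cat > ov.py <<'E'
import sys
from h import *
tag,xf=sys.argv[1],float(sys.argv[2]);a,b,c,e=map(int,sys.argv[3:7])
im,d,K,T=load(tag)
p=proj([[*(O+EX*x/1e3+EY*y/1e3),.09] for x,y in((xf,-54),(xf,54),(xf-152,-54),(xf-152,54))],K,T)
r=proj([[*(O+EX*x/1e3+EY*y/1e3),.086] for x,y in((0,-64),(0,64),(178,-64),(178,64))],K,T);print(p.round(1))
s=min(780/(c-a),590/(e-b))
big=cv2.resize(np.ascontiguousarray(im[b:e,a:c,::-1]),None,fx=s,fy=s,interpolation=cv2.INTER_CUBIC)
for q,col in((p,(0,0,255)),(r,(255,0,0))):
    for u,v in q: cv2.circle(big,(int((u-a+.5)*s),int((v-b+.5)*s)),5,col,1)
cv2.imwrite(f"pics/{tag}c.png",big)
E
python3 ov.py s5 -11 160 150 310 280
```

```text
[[213.1 219.4]
 [241.9 196.5]
 [178.4 190.1]
 [207.  169.4]]
```

View pics/s5c.png

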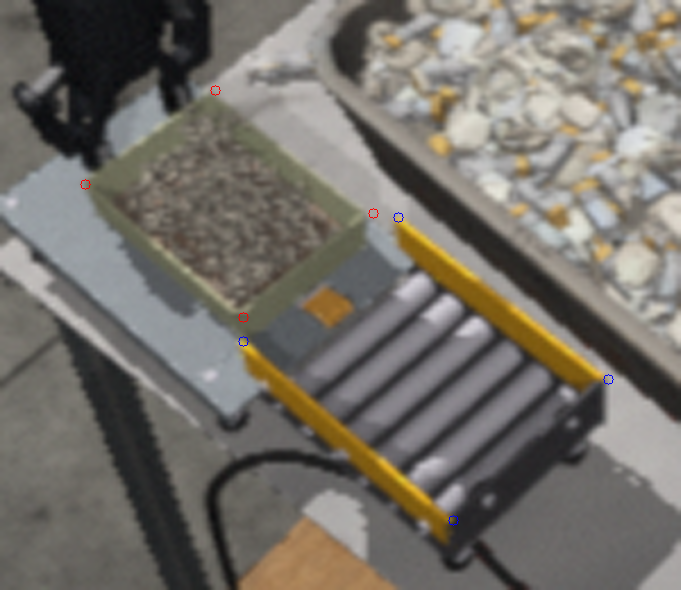

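Relative to the rails, which share the same small camera offset, the box is centred and square. Now I'll push it in slowly.

Call:
{"op": "play_rows", "data": {"series": [[[0,0,0],[0,0.08,0],-0.3],[[0,0,0],[0,0.08,0],-0.3],[[0,0,0],[0,0.08,0],-0.3],[[0,0,0],[0,0.08,0],-0.3],[[0,0,0],[0,0.08,0],-0.3],[[0,0,0],[0,0.08,0],-0.3],[[0,0,0],[0,0.08,0],-0.3],[[0,0,0],[0,0.08,0],-0.3],[[0,0,0],[0,0.08,0],-0.3],[[0,0,0],[0,0.08,0],-0.3],[[0,0,0],[0,0.08,0],-0.3],[[0,0,0],[0,0.08,0],-0.3]]}}

```text
time: 11.7
eef_pos: [0.4214, 0.323, 0.0811]
tool_rot: [[0.999, -0.048, -0.0], [-0.048, -0.999, -0.0], [-0.0, 0.0, -1.0]]
contact_force: [-0.7, 1.9, 1.4]
gripper_width: 0.0555
```

```bash
python3 - <<'E'
from h import *
from workcell import get_obs
o=get_obs();print(o["eef_pos"],rack(o["eef_pos"]),o["tool_rot"].round(4),o["time"],o["contact_force"],o["moment"])
im,d,K,T=snap("side","s6");snap("scene","c6")
E
python3 ov.py s6 27 160 150 310 280; python3 ov.py c6 27 270 150 430 310
```

```text
[0.42139809 0.32299242 0.08108022] [[-135.59556989   -1.15717351]] [[ 9.988e-01 -4.800e-02 -1.000e-04]
 [-4.800e-02 -9.988e-01 -0.000e+00]
 [-1.000e-04  0.000e+00 -1.000e+00]] 11.7 [-0.67379958  1.905995    1.37852105] [ 0.30123548  0.00146754 -0.02383882]
[[222.4 227.3]
 [251.2 203.7]
 [186.7 197.1]
 [215.3 175.9]]
[[352.  207.1]
 [308.8 217.7]
 [384.9 252.7]
 [338.  265.8]]
```

View pics/s6c.png

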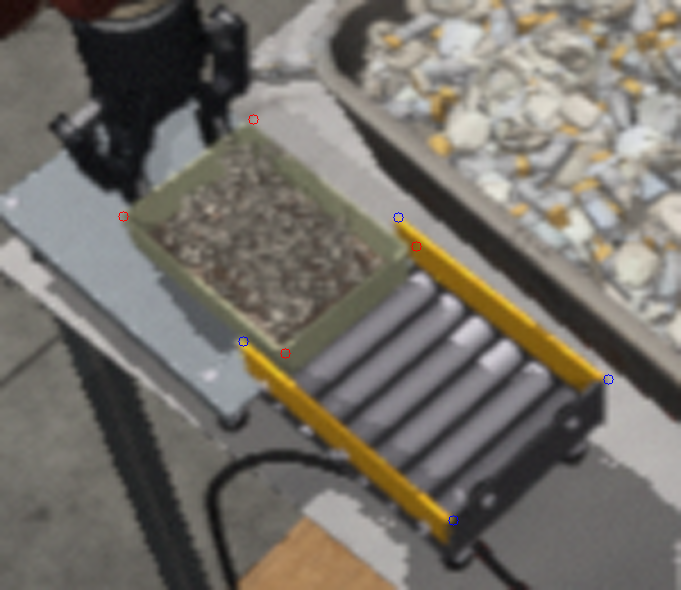

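View pics/c6c.png

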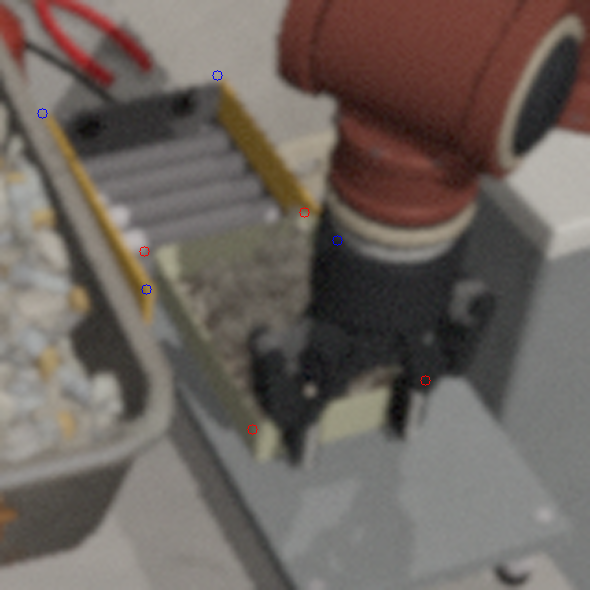

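The front end is inside the mouth with a gap on both sides, and the force is about 2 N. Continuing.

Call:
{"op": "play_rows", "data": {"series": [[[0,0,0],[0,0.08,0],-0.3],[[0,0,0],[0,0.08,0],-0.3],[[0,0,0],[0,0.08,0],-0.3],[[0,0,0],[0,0.08,0],-0.3],[[0,0,0],[0,0.08,0],-0.3],[[0,0,0],[0,0.08,0],-0.3],[[0,0,0],[0,0.08,0],-0.3],[[0,0,0],[0,0.08,0],-0.3],[[0,0,0],[0,0.08,0],-0.3],[[0,0,0],[0,0.08,0],-0.3],[[0,0,0],[0,0.08,0],-0.3],[[0,0,0],[0,0.08,0],-0.3]]}}

```text
time: 12.8
eef_pos: [0.4195, 0.2846, 0.0811]
tool_rot: [[0.999, -0.048, -0.0], [-0.048, -0.999, -0.0], [-0.0, 0.0, -1.0]]
contact_force: [-0.4, 1.8, -0.4]
gripper_width: 0.0553
```

```bash
python3 - <<'E'
from h import *
from workcell import get_obs
o=get_obs();x=rack(o["eef_pos"])[0];print(x,o["eef_pos"],o["tool_rot"].round(4)[:,0],o["time"],o["contact_force"],o["moment"])
im,d,K,T=snap("side","s7")
E
python3 ov.py s7 67 170 160 300 270
```

```text
[-97.16230873  -1.18802344] [0.41953798 0.28460548 0.08108062] [ 9.988e-01 -4.800e-02 -1.000e-04] 12.8 [-0.41744735  1.79429929 -0.37955672] [ 0.10023025  0.00294079 -0.01600562]
[[232.5 235.8]
 [261.3 211.6]
 [195.7 204.7]
 [224.4 183. ]]
```

View pics/s7c.png

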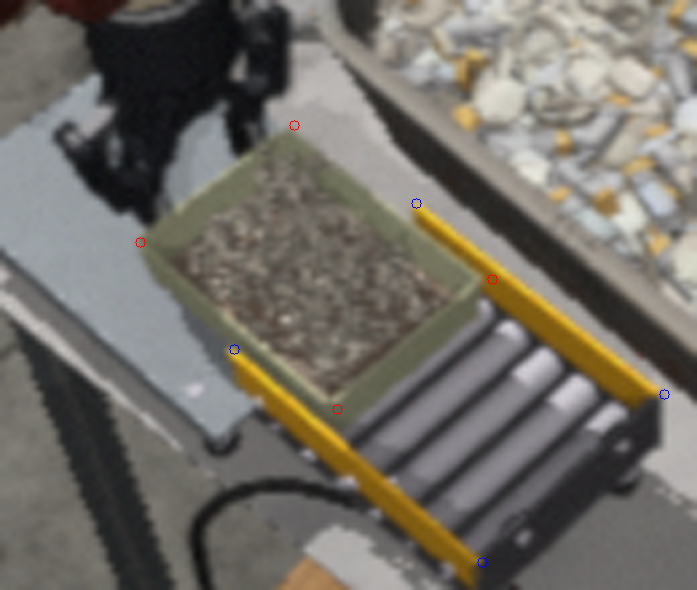

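```bash
cat > rect.py <<'E'
import sys
from h import *
tag=sys.argv[1];z=float(sys.argv[2]) if len(sys.argv)>2 else .088
im,d,K,T=load(tag);s=3
x=np.arange(-60,200,1/s);y=np.arange(-80,80,1/s);X,Y=np.meshgrid(x,y)
W=O+X[...,None]/1e3*EX+Y[...,None]/1e3*EY
p=proj(np.c_[W.reshape(-1,2),np.full(X.size,z)],K,T).astype(np.float32).reshape(X.shape+(2,))
r=cv2.remap(im[:,:,::-1].copy(),p[...,0],p[...,1],cv2.INTER_CUBIC)
for v in range(-80,80,10): cv2.line(r,(0,(v+80)*s),(6,(v+80)*s),(0,0,255),1)
for v in range(-60,200,20): cv2.line(r,((v+60)*s,0),((v+60)*s,6),(0,0,255),1)
cv2.imwrite(f"pics/{tag}r.png",r)
E
python3 rect.py s7
```

```text
(no output)
```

View pics/s7r.png

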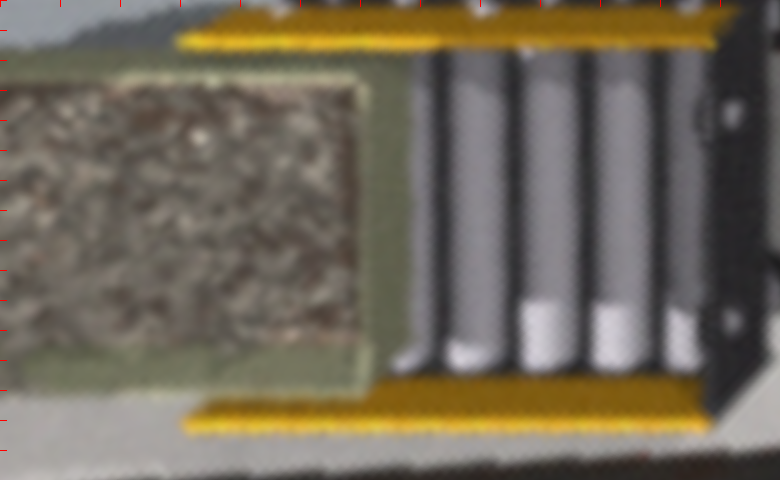

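The rectified view shows the rail tops at rows 42 and 425 and the box rim at rows 73 and 393. The box is centred within about 0.5 mm and parallel.

Call:
{"op": "play_rows", "data": {"series": [[[0,0,0],[0,0.08,0],-0.3],[[0,0,0],[0,0.08,0],-0.3],[[0,0,0],[0,0.08,0],-0.3],[[0,0,0],[0,0.08,0],-0.3],[[0,0,0],[0,0.08,0],-0.3],[[0,0,0],[0,0.08,0],-0.3],[[0,0,0],[0,0.08,0],-0.3],[[0,0,0],[0,0.08,0],-0.3],[[0,0,0],[0,0.08,0],-0.3],[[0,0,0],[0,0.08,0],-0.3],[[0,0,0],[0,0.08,0],-0.3],[[0,0,0],[0,0.08,0],-0.3]]}}

```text
time: 13.85
eef_pos: [0.4177, 0.2463, 0.0811]
tool_rot: [[0.999, -0.048, 0.0], [-0.048, -0.999, -0.0], [0.0, 0.0, -1.0]]
contact_force: [-0.4, 1.1, 0.8]
gripper_width: 0.0557
```

Call:
{"op": "play_rows", "data": {"series": [[[0,0,0],[0,0.07,0],-0.3],[[0,0,0],[0,0.07,0],-0.3],[[0,0,0],[0,0.07,0],-0.3],[[0,0,0],[0,0.06,0],-0.3],[[0,0,0],[0,0.06,0],-0.3],[[0,0,0],[0,0.06,0],-0.3],[[0,0,0],[0,0.05,0],-0.3],[[0,0,0],[0,0.05,0],-0.3],[[0,0,0],[0,0.05,0],-0.3],[[0,0,0],[0,0.05,0],-0.3]]}}

```text
time: 14.68
eef_pos: [0.4166, 0.2229, 0.0811]
tool_rot: [[0.999, -0.048, -0.0], [-0.048, -0.999, -0.0], [-0.0, 0.0, -1.0]]
contact_force: [-0.8, 1.2, 0.5]
gripper_width: 0.0554
```

```bash
python3 - <<'E'
from h import *
from workcell import get_obs
o=get_obs();x=rack(o["eef_pos"])[0];print(x,o["eef_pos"],o["tool_rot"].round(4)[:,0],o["time"],o["contact_force"],o["moment"])
im,d,K,T=snap("side","s8")
E
python3 rect.py s8
```

```text
[-35.36029252  -1.18672176] [0.4165977  0.22287552 0.08110223] [ 0.9989 -0.0479 -0.    ] 14.6833 [-0.75464777  1.19846549  0.48952175] [ 0.16183369 -0.0195838   0.02671175]
```

View pics/s8r.png

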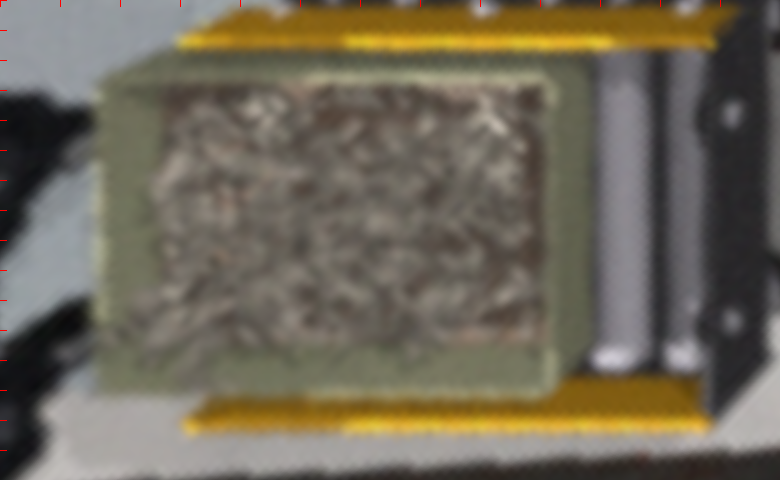

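Call:
{"op": "play_rows", "data": {"series": [[[0,0,0],[0,0.05,0],-0.3],[[0,0,0],[0,0.05,0],-0.3],[[0,0,0],[0,0.05,0],-0.3],[[0,0,0],[0,0.05,0],-0.3],[[0,0,0],[0,0.05,0],-0.3],[[0,0,0],[0,0.05,0],-0.3],[[0,0,0],[0,0.05,0],-0.3],[[0,0,0],[0,0.05,0],-0.3],[[0,0,0],[0,0.05,0],-0.3],[[0,0,0],[0,0.05,0],-0.3],[[0,0,0],[0,0.04,0],-0.3],[[0,0,0],[0,0.04,0],-0.3]]}}

```text
time: 15.73
eef_pos: [0.4155, 0.1997, 0.0811]
tool_rot: [[0.999, -0.048, -0.0], [-0.048, -0.999, -0.0], [-0.0, 0.0, -1.0]]
contact_force: [0.1, 0.8, 0.1]
gripper_width: 0.0557
```

Call:
{"op": "play_rows", "data": {"series": [[[0,0,0],[0,0.04,0],-0.3],[[0,0,0],[0,0.04,0],-0.3],[[0,0,0],[0,0.04,0],-0.3],[[0,0,0],[0,0.04,0],-0.3],[[0,0,0],[0,0.03,0],-0.3],[[0,0,0],[0,0.03,0],-0.3]]}}

```text
time: 16.23
eef_pos: [0.4151, 0.191, 0.0811]
tool_rot: [[0.999, -0.048, -0.0], [-0.048, -0.999, 0.0], [-0.0, -0.0, -1.0]]
contact_force: [-0.0, 0.3, -0.5]
gripper_width: 0.0555
```

```bash
python3 - <<'E'
from h import *
from workcell import get_obs
o=get_obs();x=rack(o["eef_pos"])[0];print(x,o["eef_pos"],o["tool_rot"].round(4)[:,0],o["time"],o["contact_force"],o["moment"])
im,d,K,T=snap("side","s9")
E
python3 rect.py s9
```

```text
[-3.39833    -1.20020887] [0.41506294 0.19095149 0.08109466] [ 0.9988 -0.048  -0.    ] 16.2333 [-0.04995979  0.33008646 -0.46287003] [ 0.14788957 -0.02315536  0.03710434]
```

View pics/s9r.png

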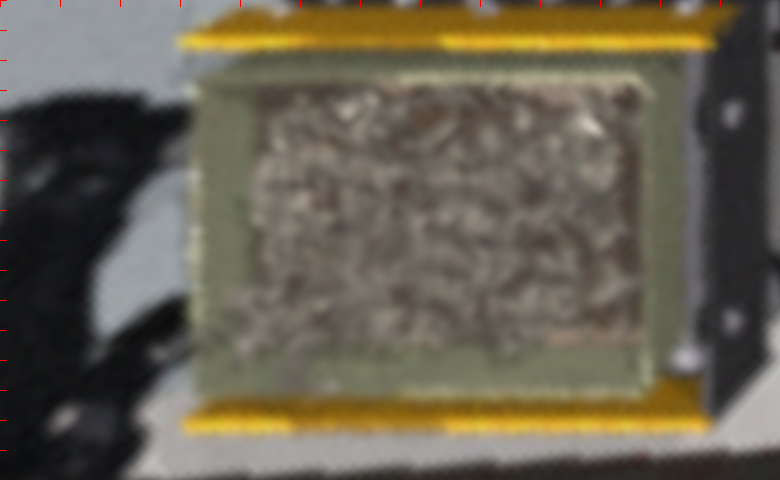

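About 10 mm remain. I'll creep the rest at 12 mm/s and watch the force.

Call:
{"op": "play_rows", "data": {"series": [[[0,0,0],[0,0.025,0],-0.3],[[0,0,0],[0,0.025,0],-0.3],[[0,0,0],[0,0.025,0],-0.3],[[0,0,0],[0,0.025,0],-0.3],[[0,0,0],[0,0.025,0],-0.3],[[0,0,0],[0,0.025,0],-0.3],[[0,0,0],[0,0.025,0],-0.3]]}}

```text
time: 16.87
eef_pos: [0.4147, 0.184, 0.0811]
tool_rot: [[0.999, -0.048, -0.0], [-0.048, -0.999, 0.0], [-0.0, -0.0, -1.0]]
contact_force: [-0.2, 1.0, -0.4]
gripper_width: 0.0557
```

Call:
{"op": "play_rows", "data": {"series": [[[0,0,0],[0,0.02,0],-0.3],[[0,0,0],[0,0.02,0],-0.3]]}}

```text
time: 17.03
eef_pos: [0.4147, 0.1824, 0.0811]
tool_rot: [[0.999, -0.048, 0.0], [-0.048, -0.999, 0.0], [0.0, -0.0, -1.0]]
contact_force: [0.1, 1.0, -0.4]
gripper_width: 0.0558
```

```bash
python3 - <<'E'
from h import *
from workcell import get_obs
o=get_obs();x=rack(o["eef_pos"])[0];print(x,o["eef_pos"],o["tool_rot"].round(4)[:,0],o["time"],o["contact_force"],o["moment"])
im,d,K,T=snap("side","s10")
E
python3 rect.py s10
```

```text
[ 5.15711556 -1.18052816] [0.41467539 0.18240509 0.08111307] [ 0.9988 -0.048   0.    ] 17.0333 [ 0.05103359  1.02991184 -0.35966999] [ 0.15511492  0.00165173 -0.01500092]
```

View pics/s10r.png

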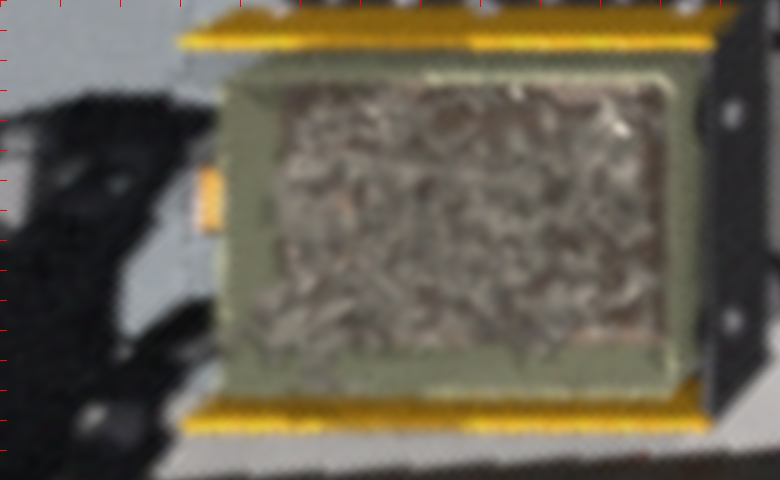

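Call:
{"op": "play_rows", "data": {"series": [[[0,0,0],[0,0.02,0],-0.3],[[0,0,0],[0,0.02,0],-0.3]]}}

```text
time: 17.25
eef_pos: [0.4146, 0.1809, 0.0811]
tool_rot: [[0.999, -0.048, -0.0], [-0.048, -0.999, 0.0], [-0.0, -0.0, -1.0]]
contact_force: [-1.0, 1.2, -1.0]
gripper_width: 0.0551
```

Call:
{"op": "play_rows", "data": {"series": [[[0,0,0],[0,0.02,0],-0.3],[[0,0,0],[0,0.02,0],-0.3]]}}

```text
time: 17.42
eef_pos: [0.4145, 0.1793, 0.0811]
tool_rot: [[0.999, -0.048, 0.0], [-0.048, -0.999, 0.0], [-0.0, -0.0, -1.0]]
contact_force: [0.8, 2.9, 0.2]
gripper_width: 0.0554
```

Call:
{"op": "play_rows", "data": {"series": [[[0,0,0],[0,0.015,0],-0.3],[[0,0,0],[0,0,0],-0.3]]}}

```text
time: 17.58
eef_pos: [0.4145, 0.1792, 0.0812]
tool_rot: [[0.999, -0.048, 0.0], [-0.048, -0.999, 0.002], [0.0, -0.002, -1.0]]
contact_force: [0.2, 5.3, -0.6]
gripper_width: 0.0556
```

Call:
{"op": "play_rows", "data": {"series": [[[0,0,0],[0,0.015,0],-0.3],[[0,0,0],[0,0,0],-0.3]]}}

```text
time: 17.75
eef_pos: [0.4145, 0.1791, 0.0813]
tool_rot: [[0.999, -0.048, 0.0], [-0.048, -0.999, 0.003], [0.0, -0.003, -1.0]]
contact_force: [0.6, 7.7, -0.2]
gripper_width: 0.0556
```

```bash
python3 - <<'E'
from h import *
from workcell import get_obs
for k in ("s11",):
    im,d,K,T=snap("side",k)
o=get_obs();print(rack(o["eef_pos"]),o["contact_force"],o["time"])
E
python3 rect.py s11
```

```text
[[ 8.44013607 -1.13466133]] [ 0.99132913  7.51641052 -0.2384204 ] 17.8
```

View pics/s11r.png

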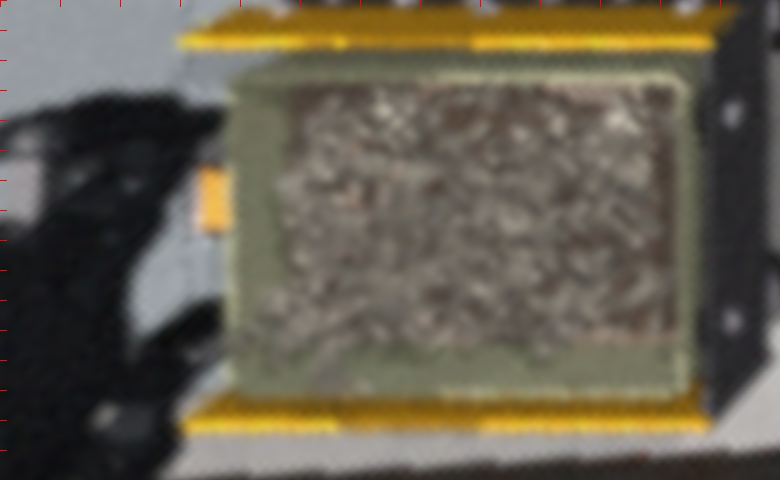

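The box is at the stop: motion ended at 7.5 N. I'll back off gently and look from above.

Call:
{"op": "play_rows", "data": {"series": [[[0,0,0],[0,-0.02,0],-0.3],[[0,0,0],[0,-0.02,0],-0.3],[[0,0,0],[0,-0.05,0],-0.3],[[0,0,0],[0,-0.3,0],-0.3],[[0,0,0],[0,-0.5,0],-0.3],[[0,0,0],[0,-0.5,0],-0.3],[[0,0,0],[0,0,-0.5],-0.3],[[0,0,0],[0,0,-0.8],-0.3],[[0,0,0],[0,0,-0.8],-0.3],[[0,0,0],[0,0,-0.8],-0.3],[[0,0,0],[0,0,-0.8],-0.3],[[0,0,0],[0,0,-0.6],-0.3]]}}

```text
time: 18.8
eef_pos: [0.4178, 0.2335, 0.2563]
tool_rot: [[0.999, -0.048, 0.003], [-0.048, -0.999, -0.0], [0.003, 0.0, -1.0]]
contact_force: [-0.3, -0.2, -0.5]
gripper_width: 0.0554
```

```bash
python3 - <<'E'
from h import *
from workcell import get_obs
im,d,K,T=snap("wrist","w12");snap("side","s12");snap("scene","c12")
o=get_obs();print(o["eef_pos"],rack(o["eef_pos"]),o["contact_force"],o["time"])
E
python3 rect.py s12;python3 ov.py c12 170 270 150 430 310; python3 ov.py w12 170 170 150 450 400
```

```text
[0.41847895 0.23376602 0.25604662] [[-46.32836804   0.1740678 ]] [-0.25798432  0.05462894 -0.770271  ] 18.95
[[326.3 171.3]
 [286.  180.2]
 [353.8 209.5]
 [310.4 220.3]]
[[235.5 373. ]
 [329.4 372.7]
 [228.6 252.8]
 [336.1 252.6]]
```

View pics/w12c.png

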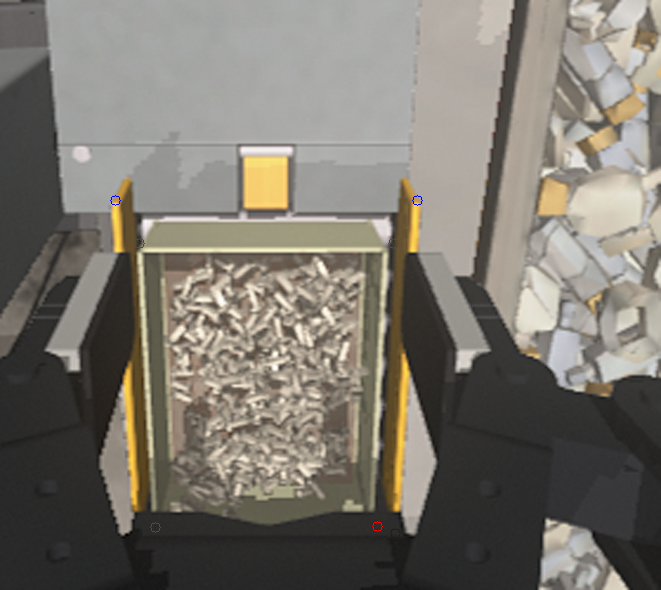

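View pics/s12r.png

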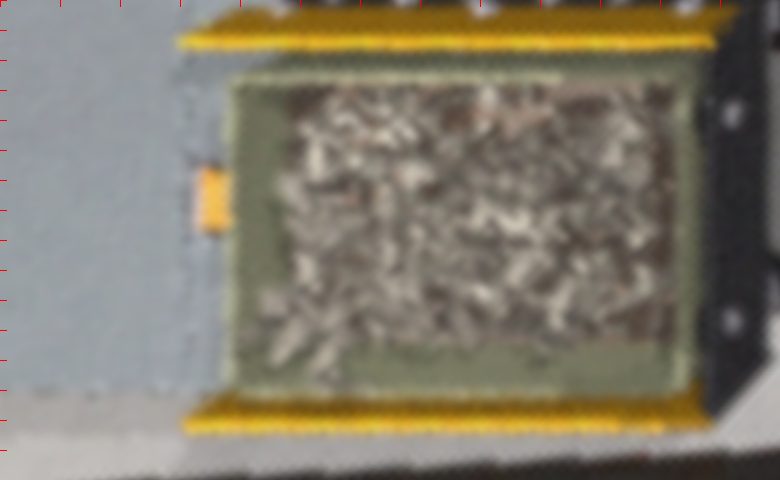

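View pics/c12c.png

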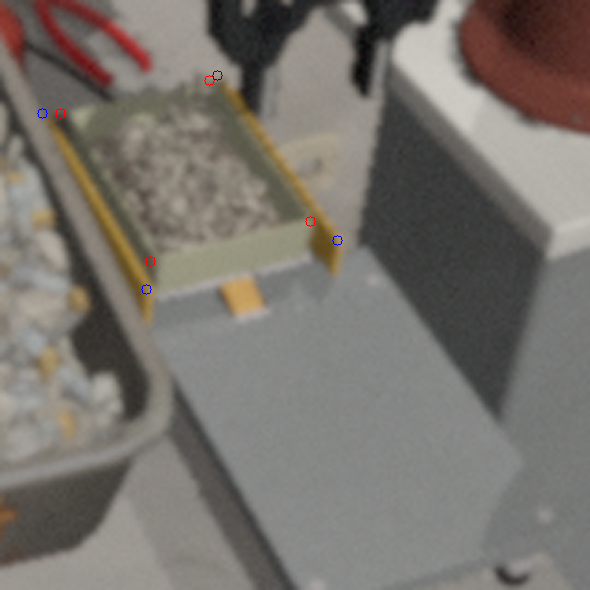

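The wrist view shows the box centred between the rails (rim 138–390, rails 120–413), with the catch at (266,180) fully visible behind it. Last, I'll check the catch height and the gap at the stop by depth.

```bash
python3 - <<'E'
from h import *
im,d,K,T=load("w12");P=cloud(d,K,T);R=rack(P.reshape(-1,3)).reshape(P.shape[:2]+(2,))
h=cv2.cvtColor(im,cv2.COLOR_RGB2HSV)
m=(h[...,0]>12)&(h[...,0]<30)&(h[...,1]>120)&(abs(R[...,1])<14)&(R[...,0]<25)&(R[...,0]>-25)
x=R[m][:,0];z=P[m][:,2];print("catch x",x.min(),x.max())
for a in range(-12,16,4):
    k=(x>=a)&(x<a+4); print(a,k.sum(),np.median(z[k])*1e3-56 if k.any() else None)
b=(abs(R[...,1])<50)&(P[...,2]>.087)&(P[...,2]<.093)&(R[...,0]<30)&(R[...,0]>0)
print("rear rim x",np.percentile(R[b][:,0],[1,5,50]))
for s in(-1,1):
    b=(s*R[...,1]>40)&(s*R[...,1]<60)&(P[...,2]>.087)&(P[...,2]<.093)&(R[...,0]>25)&(R[...,0]<120)
    print("side",s,np.percentile(s*R[b][:,1],[50,95,99]), np.polyfit(R[b][:,0],R[b][:,1],1))
E
```

```text
catch x -8.419054218658118 22.26915173411781
-12 12 0.5555156887100097
-8 66 1.0637386882804876
-4 68 2.0257676159647318
0 68 3.017816362960943
4 73 4.080841702542742
8 66 5.582595515591919
12 39 6.02097082428709
rear rim x [19.69620178 19.91881173 20.63055504]
side -1 [53.09288634 54.38233097 54.55453654] [-1.30202773e-03 -5.31523147e+01]
side 1 [50.81657724 52.13123515 52.22794186] [1.98328761e-02 4.91131913e+01]
```

```bash
python3 -c "
from workcell import *
print(close_job(),get_obs()['time'])"
```

```text
the job is handed in; nothing more can be done
the job is handed in; nothing more can be done
```

The rivet box is home against the stop, the brass catch is up behind it, and I have handed the job in at about 19 s of the 61 s allowed.

**What I did**
- **Straightening:** I straightened and centred the box with one slow push from the robot's side, using both fingers.
- **Pushing in:** I then pushed it down the lane from behind with the fingers at about 38 mm/s, slowing to about 10 mm/s at the end. It met the stop gently; I pressed to a reading of about 7.5 N, then backed off and lifted clear.

**Last checks**
- **Stop:** The box's rear edge measured at rack x of about 20 mm. The catch read about 2 mm too far along in the same view, so that corresponds to the nominal 18 mm. The box stopped moving while the force rose.
- **Catch:** It rises to 6 mm at its tip, which is fully up.
- **Rails:** The box stayed parallel to the lane, within about 1 mm of the middle by the overhead view, with a gap visible on both sides in the pictures I took along the way. The fingers, about 80 mm across, stayed well inside the 124 mm lane.
- **Disagreements:** The side camera read about 2–3 mm off the wrist camera, so I judged the box against the rails within one view. One slope fit along the box's far edge read about 1° off. I put that down to depth noise, since the straight edges in the pictures were parallel.
- **Not checked:** I did not measure the bystander objects again at the end, but nothing was moved near them.

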